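# Slide the guard bar over the mirror

## Task

On the optics stand, the aluminium bar must guard the small square mirror mount: slide the bar along its channel, without lifting it off, so that it bridges the gap in which the mirror stands (not the gap with the round iris), and leave it lying flat across the channel and the end riser on that side, its end up against the riser's stop. Do not shift the mirror or the iris.

Things in the scene. Friction and masses are not known exactly. Their poses are not given: they have to be found in the camera images.
- stand: Fixed stand. Plain grey metal base plate 150 (x) x 540 (y) x 12 mm; origin under its centre on the table, y along the channel. Mid-plate a black channel block, y -100 to +100 mm, flat floor 85 mm above the table, side lips 6 mm high, 4.5 mm thick, 45 mm apart, ends open. Beyond each end a gap of 75 to 95 mm, then an end riser.
- riser_left: Black riser fixed on the plate at the stand's +y end, in line with the channel; 70 (x) x 62 (y) mm. Origin: centre of its underside, 12 mm above the table; its y points away from the channel. Flat landing y -31 to +19 mm, 71.5 mm above the origin (1.5 mm below the channel floor, so the bar runs onto it); then the stop, a wall y +19 to +31 mm, 21.5 mm above the landing.
- riser_right: The same riser at the stand's -y end, turned half round: its own y axis again points away from the channel, the same sizes hold.
- bar: Loose aluminium profile bar 40 (x) x 210 (y) x 20 (z) mm, about 0.25 kg, two dark grooves on top, ends alike. Origin: centre of its underside. Starts lying in the channel, its centre within 12 mm of the stand's. It stays balanced while its centre is over the block, and reaches a landing before that ends. Under 4 N on an end face slides it.
- mirror: Small loose mirror mount on the base plate in one of the two gaps (either side): round steel foot 32 mm across, black square frame 38 mm wide, 12 mm thick, round mirror on one face. Origin: centre of the foot's underside; top 74 mm above the table, below the bar.
- iris: Small loose iris in the other gap: round steel foot 32 mm across, upright aluminium disc 30 mm across with a short lever on top. Origin: centre of the foot's underside; top 75 mm above the table.
Things that resemble listed ones, but are neither listed nor needed, are in the scene too. There is more than one size of the bar; the one meant has the size given above.

How it is judged:
By the outcome, as a careful person would: the job done as asked, in the order asked, and still so for the second after the job is handed in, with the robot touching nothing.
It also fails if it takes over 38 s, if anything falls off the work surface, if the arm or the gripper's body presses on something with over 40 N, if the wrist force passes 120 N, or if a joint passes its speed limit or range.

## Robot

A 7-joint arm with a two-finger parallel gripper is mounted at the origin on the work surface. World frame = base frame: x ahead of the robot, y to its left, z up, the work surface at z = 0. Lengths are in m, angles in rad, forces in N, time in s.
With the tool pointing down it reaches from about 0.4 to 0.85 m from the base axis. Payload 10.4 kg.
Tool frame: the origin (TCP) lies midway between the tips of the shut fingers; the grasp point (between the pads) lies 19 mm behind it; z points along the fingers, y is the line along which they close (so a half turn about z gives the same grasp; the last joint's range is limited). The gripper opens to 87 mm and grips with 3 to 60 N. Pads are 19 mm wide; open, the fingers measure 117 mm over their backs; the gripper's body (75 mm by 190 mm) begins 51 mm behind the grasp point.
Start: joints at [-1.162, 0.332, -0.065, 1.46, 0.022, 1.35, -0.088], TCP at [0.262, 0.568, 0.223] pointing down, gripper open.
Joint ranges: [-2.6, 2.6], [-0.5, 2.12], [-1.47, 1.34], [0.16, 2.42], [-1.27, 4.41], [0.06, 2.06], [-2.6, 2.6]. Speed limits (rad/s): [2.22, 2.22, 2.79, 2.79, 3.14, 3.14, 3.14].

## Interface

Orientations are given as a unit quaternion [x, y, z, w].
In Python, from bench import sensors, eyes, order gives the robot as it stands.
- The arm moves only by the tool arm_command, never from a script. Its argument "steps" is a list of rows, each an object with "rot": the turn, a rotation vector about the world's x, y, z in degrees, a list of three; "slide": the shift along the world's x, y, z in m, a list of three; "grip": the opening, from 0 (shut) to 1 (fully open). A call has exactly 8 rows; each row shifts and turns the commanded pose from where the row before left it; what a row does not reach is not made up. A row lasts 1/8 s, in which the tool goes at most 62.5 mm and 10.7 degrees, less where a joint would pass 70% of its speed; a pose out of reach is approached as far as the arm can. A call with a gripper value outside its range is refused whole. The fingers move at their own pace and stop on an object; "newtons" is the grip in N (left out, the last holds). Time passes only in rows, so rows that do not move let the fingers close, or fill a call up. It gives the time, the measured TCP pose, the force, the opening and the grip force at its end, in the units of the state.
- sensors.read_state(): the state, without advancing time (a new reading comes with each control period).
- eyes.camera(name): name is "scene" or "top" or "wrist"; returns a dict with "pixels" (400x640x3 uint8, red, green, blue), "intrinsics" (3x3 intrinsics, pixels), "pose" (4x4, takes a point from camera to world coordinates). Camera axes: x right, y down, z forward; pixel columns grow to the right and rows downward; lengths in m; the calibration is good to about 2 mm. A picture is of the moment at which its call begins. There is no depth.
- order.close_job(): hands the job in; it is judged then, once.
Trained networks look in a picture, given as the dict that the camera call returned (one of the last four; its "shot" number tells which), for a name from the list of things; names that differ only in an ending like _2 or _b are one class to them, and where a whole thing is asked for, a point or a joint stands for the part that bears it (a point fixed in the world has none). Each returns a list of dicts, best first, with "conf" (0 to 1); they miss things now and then, are a little off and sometimes report something else, mostly with a low value. They report only what shows in the picture. A call takes as long as a camera call. They do not tell look-alikes from the thing itself.
- eyes.look_for(name, picture): "bbox" ([left, top, right, bottom] in pixels, round what is visible of it).
The state is a dict: "time": time; "joint_positions": joint angles; "joint_vel": joint speeds; "joint_torque": joint torques, N m; "ee_pos": TCP position; "eef_rot": TCP orientation; "ft_force": force on the tool from outside, world axes, zero at the start; "torque": the same for the moment, N m; "width": finger opening in m; "grip_force": force on a finger pad.
Only numpy, scipy, OpenCV 4.12 (cv2) and the standard library are available. Lean on these libraries where they do the work, as an engineer would, in place of code of your own. Each camera call takes 0.05 s, during which the arm holds its last target. There are 200 camera calls.

## Working session

There is one attempt and no reset: what is moved stays moved. The work goes in short steps, Python scripts to look and compute and a tool call to move; the robot and the scene stay as the last step left them, time stands still between calls to the robot, and variables do not carry over. Pictures are saved under pics/ and viewed, at most 10 in all, crops included, and the job is handed in when it is done.

Besides the shell and the picture viewer there is one more tool, called after ">>>" as name([rows], argument=value, ...), one row to a line, values as JSON. arm_command: Moves the arm, as the interface text tells. Its arguments: {"type":"object","properties":{"steps":{"type":"array","items":{"type":"object","properties":{"rot":{"type":"array","items":{"type":"number"}},"slide":{"type":"array","items":{"type":"number"}},"grip":{"type":"number"}}}},"newtons":{"type":"number"}},"required":["steps"]}

```bash
mkdir -p pics
cat > h.py <<'E'
import numpy as np,cv2
from bench import sensors,eyes,order
def save(p,n): cv2.imwrite('pics/'+n,cv2.cvtColor(p['pixels'],cv2.COLOR_RGB2BGR))
def ray(p,u,v,z):
    K=np.array(p['intrinsics']);T=np.array(p['pose'])
    d=T[:3,:3]@np.linalg.solve(K,[u,v,1.]);o=T[:3,3]
    return o+d*(z-o[2])/d[2]
def proj(p,X):
    K=np.array(p['intrinsics']);T=np.array(p['pose'])
    c=K@(T[:3,:3].T@(np.array(X)-T[:3,3]));return c[:2]/c[2]
E
python3 - <<'E'
from h import *
ps={n:eyes.camera(n) for n in('top','scene')}
for n,p in ps.items():
    save(p,n+'1.png')
    print(n,np.round(p['pose'],3).tolist(),p['intrinsics'])
    for o in ['stand','riser_left','bar','mirror','iris']:
        for d in eyes.look_for(o,p): print(o,np.round(d['bbox']),round(d['conf'],2))
E
```

```text
top [[0.021, -0.987, 0.158, 0.313], [-1.0, -0.021, 0.0, 0.02], [0.003, -0.158, -0.988, 1.03], [0.0, 0.0, 0.0, 1.0]] [[465.92616679   0.         325.1670381 ]
 [  0.         465.92616679 196.2722897 ]
 [  0.           0.           1.        ]]
stand [186. 132. 437. 229.] 0.74
riser_left [182. 169. 228. 206.] 0.7
riser_left [241. 175. 252. 189.] 0.27
bar [207. 250. 263. 321.] 0.78
bar [257. 155. 363. 188.] 0.76
bar [370. 221. 389. 296.] 0.59
mirror [367. 156. 383. 176.] 0.58
iris [238. 172. 252. 188.] 0.6
scene [[-0.818, 0.35, -0.457, 0.966], [0.575, 0.526, -0.627, 0.741], [0.021, -0.775, -0.631, 0.777], [0.0, 0.0, 0.0, 1.0]] [[468.25433133   0.         319.23701683]
 [  0.         468.25433133 196.95585392]
 [  0.           0.           1.        ]]
stand [209. 172. 407. 315.] 0.96
riser_left [348. 243. 399. 298.] 0.88
bar [385. 220. 456. 234.] 0.66
bar [297. 161. 349. 190.] 0.62
bar [266. 176. 340. 233.] 0.56
mirror [254. 177. 271. 206.] 0.52
iris [335. 241. 348. 268.] 0.86
```

```bash
python3 -c "
import cv2,numpy as np
a=cv2.imread('pics/top1.png');b=cv2.imread('pics/scene1.png')
print(a.shape)"
```

```text
(400, 640, 3)
```

View pics/top1.png

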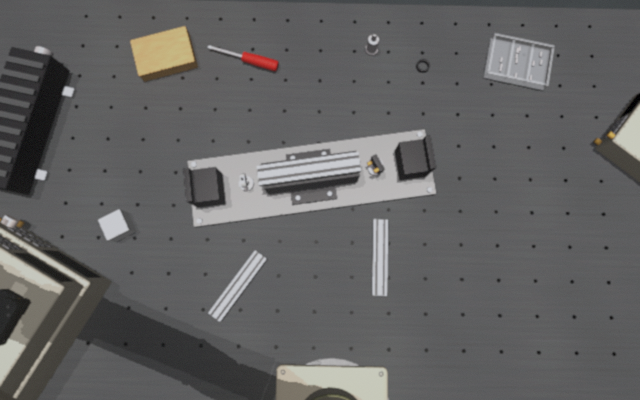

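View pics/scene1.png

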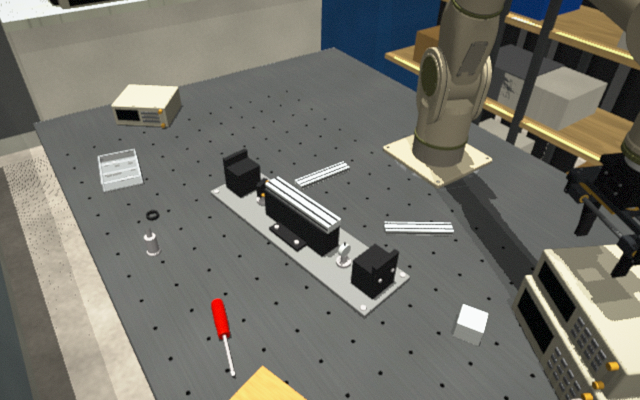

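The pictures show the stand in the middle. In the top view the bar lies in the channel at about (309,171), and the mirror candidate is in the right gap at about (375,166). The iris is in the left gap at about (245,182). Two more profile bars lie on the table at (237,286) and (380,258). Next I'll enlarge the stand and measure it.

Run:
```python
from h import *
p=eyes.camera('top'); s=eyes.camera('scene')
a=cv2.resize(p['pixels'][120:240,175:445],None,fx=2.9,fy=2.9,interpolation=cv2.INTER_CUBIC)
b=cv2.resize(s['pixels'][140:320,200:420],None,fx=1.35,fy=1.35,interpolation=cv2.INTER_CUBIC)
cv2.imwrite('pics/crop1.png',a[:,:,::-1])
b=cv2.resize(s['pixels'][140:320,200:420],None,fx=3.3,fy=3.3,interpolation=cv2.INTER_CUBIC)
cv2.imwrite('pics/crop2.png',b[:,:,::-1])
# white-ish plate: base plate colour mask in top
g=cv2.cvtColor(p['pixels'],cv2.COLOR_RGB2GRAY)
m=(g>115).astype(np.uint8);m[:, :180]=0;m[:120]=0;m[232:]=0;m[:,445:]=0
c=max(cv2.findContours(m,0,2)[0],key=cv2.contourArea)
box=cv2.boxPoints(cv2.minAreaRect(c));print(box)
W=np.array([ray(p,u,v,.012) for u,v in box]);print(W.round(4),W.mean(0),[np.linalg.norm(W[i]-W[i-1]) for i in range(4)])
for q in [(237,286),(380,258)]: print(ray(p,*q,.02))
```

```text
[[184.16422 160.29913]
 [427.09616 127.12342]
 [436.15756 193.47629]
 [193.22562 226.65201]]
[[ 0.5501  0.3378  0.012 ]
 [ 0.6388 -0.2072  0.012 ]
 [ 0.4866 -0.2252  0.012 ]
 [ 0.4018  0.3079  0.012 ]] [0.51935205 0.05333322 0.012     ] [np.float64(0.15124499644732758), np.float64(0.5522468609953697), np.float64(0.15325144538690957), np.float64(0.5397902677863008)]
[0.27660136 0.20431711 0.02      ]
[ 0.34199394 -0.100019    0.02      ]
```

View pics/crop1.png

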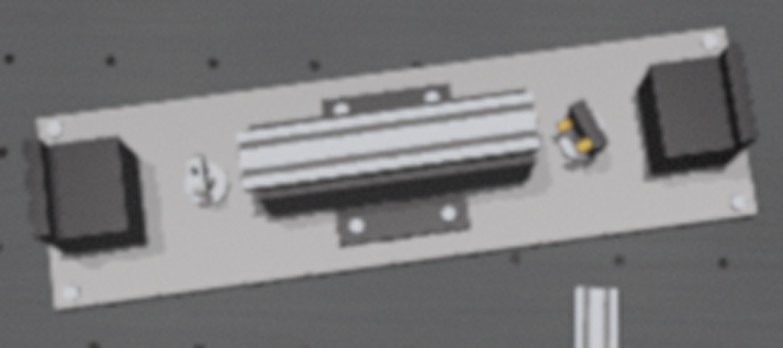

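View pics/crop2.png

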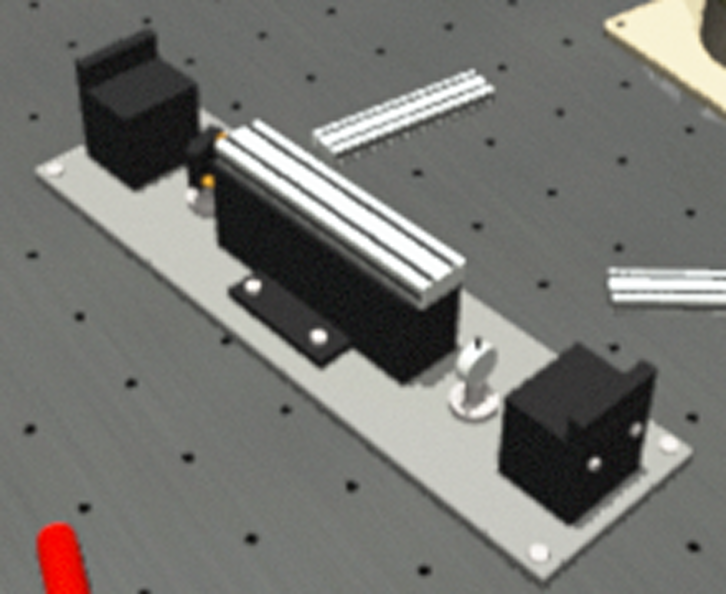

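In the crops the square black mount with gold knobs sits in the right (world −y) gap at about (375,166). The iris disc with its lever is in the left gap at about (245,182).

Bar candidates: (309,171) in the channel, (237,286) on the table and (380,258) on the table. The one in the channel fits because it lies in the channel and is the widest and longest; I'll check its size by measurement.

Run:
```python
from h import *
from scipy.optimize import least_squares
from scipy.spatial.transform import Rotation as R
p=eyes.camera('top'); s=eyes.camera('scene')
A=lambda L:np.array(L)/2.9+[175,120]
B=lambda L:np.array(L)/3.3+[200,140]
pt=A([(37,118),(723,28),(757,213),(55,308)]); pw=[(75,270),(75,-270),(-75,-270),(-75,270)]
ps=B([(37,170),(545,580),(692,452)]); sw=[(75,-270),(75,270),(-75,270)]
def W(x,X): 
    c,n=np.cos(x[2]),np.sin(x[2]); return [x[0]+c*X[0]-n*X[1],x[1]+n*X[0]+c*X[1],X[2]]
def f(x): return np.concatenate([proj(p,W(x,(a/1e3,b/1e3,.012)))-q for (a,b),q in zip(pw,pt)]+[proj(s,W(x,(a/1e3,b/1e3,.012)))-q for (a,b),q in zip(sw,ps)])
r=least_squares(f,[.52,.05,.13]);x=r.x;print('stand',x,np.degrees(x[2]),r.fun.round(1))
def loc(P): 
    d=P[:2]-x[:2];c,n=np.cos(x[2]),np.sin(x[2]);return np.round([c*d[0]+n*d[1],-n*d[0]+c*d[1]],4)
for n,q in zip(['TL','TR','BR','BL'],A([(238,133),(530,90),(537,150),(248,190)])): print('bar',n,loc(ray(p,*q,.105)))
for q in B([(218,140),(255,122),(465,262),(425,290)]): print('bar scene',loc(ray(s,*q,.105)))
for q in A([(640,72),(648,130),(720,57),(738,120)]): print('Rriser',loc(ray(p,*q,.0835)))
for q in B([(85,112),(135,127),(197,92)]): print('Rriser scene',loc(ray(s,*q,.0835)))
for q in A([(585,135),(207,182)]): print('items',loc(ray(p,*q,.05)))
st=sensors.read_state();print(st['time'],st['ee_pos'],st['eef_rot'],R.from_quat(st['eef_rot']).as_matrix().round(3),st['width'])
print('end +y bar, world:',W(x,(0,.105,0)),'dir -y',-np.array(W([0,0,x[2]],(0,1,0))))
```

```text
stand [0.51792021 0.0545855  0.15480163] 8.869479994013464 [-1.4 -0.5 -0.1 -0.4 -0.5  0.5 -1.6  0.3 -1.5 -1.4 -1.3 -1.1  0.5 -1.6]
bar TL [0.0183 0.104 ]
bar TR [ 0.0217 -0.1032]
bar BR [-0.0216 -0.1018]
bar BL [-0.0229  0.1016]
bar scene [ 0.019  -0.0986]
bar scene [-0.0142 -0.0973]
bar scene [-0.0169  0.1116]
bar scene [0.0211 0.1128]
Rriser [ 0.0297 -0.1863]
Rriser [-0.0134 -0.1852]
Rriser [ 0.0331 -0.2455]
Rriser [-0.0147 -0.2505]
Rriser scene [ 0.0538 -0.2154]
Rriser scene [ 0.0375 -0.1751]
Rriser scene [-0.0242 -0.1792]
items [-0.004  -0.1447]
items [-0.0019  0.1371]
0.8 [0.2615357  0.56765746 0.22257295] [2.14196238e-01 9.76790648e-01 3.59432485e-05 1.47832275e-05] [[-0.908  0.418  0.   ]
 [ 0.418  0.908  0.   ]
 [-0.     0.    -1.   ]] 0.0867498160957985
end +y bar, world: [np.float64(0.5017308743532674), np.float64(0.15832992445902477), 0] dir -y [ 0.1541841  -0.98804214 -0.        ]
```

The channel bar measures about 207 × 42 mm, which matches 210 × 40, so it is the right one. The mirror is on the world −y side. Plan: close the fingers and push the bar's +y end face about 128 mm along the channel, with the tips above the iris. First I'll move over.

>>> arm_command([
  {"slide": [0, 0, 0.03], "rot": [0, 0, 0], "grip": 0},
  {"slide": [0.03, -0.045, 0], "rot": [0, 0, 5], "grip": 0},
  {"slide": [0.03, -0.045, 0], "rot": [0, 0, 5], "grip": 0},
  {"slide": [0.03, -0.045, 0], "rot": [0, 0, 5], "grip": 0},
  {"slide": [0.03, -0.045, 0], "rot": [0, 0, 5], "grip": 0},
  {"slide": [0.03, -0.045, 0], "rot": [0, 0, 5], "grip": 0},
  {"slide": [0.03, -0.045, 0], "rot": [0, 0, 5], "grip": 0},
  {"slide": [0.03, -0.045, 0], "rot": [0, 0, 3.6], "grip": 0},
], newtons=10)

```text
time: 1.8
ee_pos: [0.4723, 0.2511, 0.2529]
eef_rot: [-0.079, 0.997, 0.0, 0.0]
ft_force: [0.6, 1.0, -0.4]
width: 0.0149
grip_force: 0.0
```

>>> arm_command([
  {"slide": [0.011, -0.0215, 0], "rot": [0, 0, 0], "grip": 0},
  {"slide": [0.0105, -0.0215, 0], "rot": [0, 0, 0], "grip": 0},
  {"slide": [0, 0, -0.04], "rot": [0, 0, 0], "grip": 0},
  {"slide": [0, 0, -0.04], "rot": [0, 0, 0], "grip": 0},
  {"slide": [0, 0, -0.04], "rot": [0, 0, 0], "grip": 0},
  {"slide": [0, 0, 0], "grip": 0},
  {"slide": [0, 0, 0], "grip": 0},
  {"slide": [0, 0, 0], "grip": 0},
])

```text
schema error: expected keys rot, slide, grip
```

Run:
```python
from h import *
s=eyes.camera('scene');p=eyes.camera('top')
a=cv2.resize(s['pixels'][140:320,200:420],None,fx=2.2,fy=2.2,interpolation=cv2.INTER_CUBIC)
b=cv2.resize(p['pixels'][120:240,175:395],None,fx=1.4,fy=1.4,interpolation=cv2.INTER_CUBIC)
b=cv2.copyMakeBorder(b,0,a.shape[0]-b.shape[0],0,0,0)
cv2.imwrite('pics/c3.png',np.hstack([a,b])[:,:,::-1])
st=sensors.read_state();print(st['ee_pos'],st['ft_force'])
```

```text
[0.47506229 0.24639713 0.25294097] [-0.17123009 -0.24706704 -0.64744133]
```

View pics/c3.png

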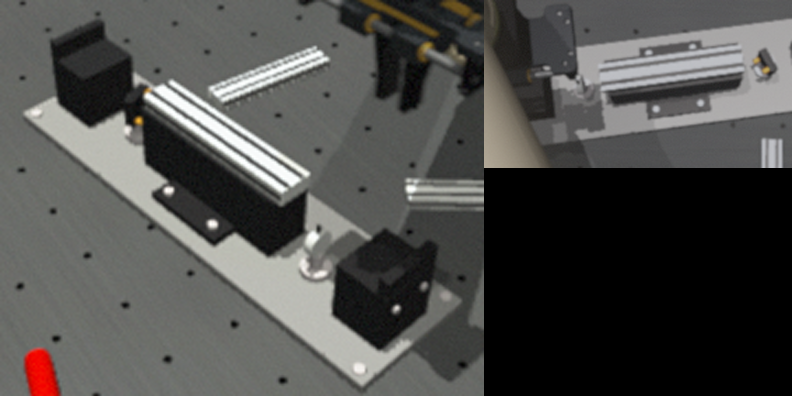

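The picture shows the gripper hanging high near the left end, at about (400,90) in the crop, with nothing disturbed. The last call was refused, so I'll repeat it with full rows.

>>> arm_command([
  {"slide": [0.0095, -0.0193, 0], "rot": [0, 0, 0], "grip": 0},
  {"slide": [0.0095, -0.0192, 0], "rot": [0, 0, 0], "grip": 0},
  {"slide": [0, 0, -0.04], "rot": [0, 0, 0], "grip": 0},
  {"slide": [0, 0, -0.04], "rot": [0, 0, 0], "grip": 0},
  {"slide": [0, 0, -0.03], "rot": [0, 0, 0], "grip": 0},
  {"slide": [0, 0, 0], "rot": [0, 0, 0], "grip": 0},
  {"slide": [0, 0, 0], "rot": [0, 0, 0], "grip": 0},
  {"slide": [0, 0, 0], "rot": [0, 0, 0], "grip": 0},
])

```text
time: 2.9
ee_pos: [0.4914, 0.2147, 0.1442]
eef_rot: [-0.077, 0.997, 0.001, 0.001]
ft_force: [0.1, -0.2, -0.9]
width: 0.0005
grip_force: 0.0
```

Run:
```python
from h import *
s=eyes.camera('scene');p=eyes.camera('top')
a=cv2.resize(s['pixels'][140:320,200:420],None,fx=3,fy=3,interpolation=cv2.INTER_CUBIC)
cv2.imwrite('pics/c4.png',a[:,:,::-1])
from scipy.spatial.transform import Rotation as R
st=sensors.read_state();print(st['ee_pos'],st['ft_force'],st['width'])
print(R.from_quat(st['eef_rot']).as_matrix().round(3)[:,1])
d=st['ee_pos'][:2]-np.array([.5179,.0546]);c,n=np.cos(.1548),np.sin(.1548);print(c*d[0]+n*d[1],-n*d[0]+c*d[1])
```

```text
[0.49109757 0.21445944 0.14368008] [-0.37264464  0.16541379  0.05345417] 0.0007592791848851624
[-0.154  0.988  0.001]
-0.0018344081384245037 0.16208036361301756
```

View pics/c4.png

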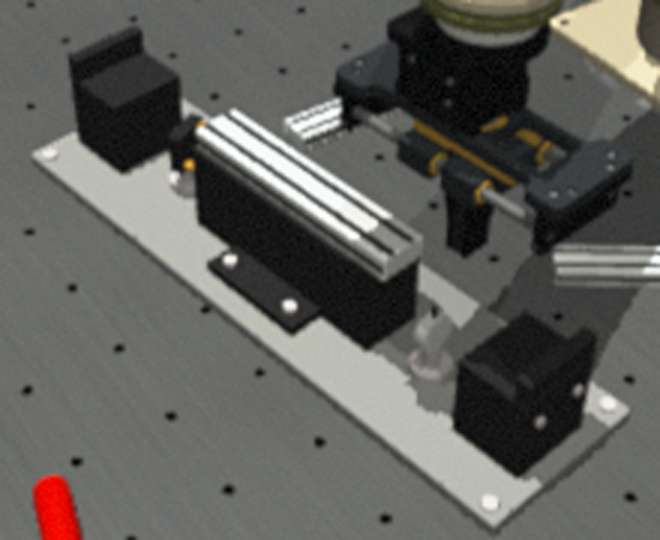

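The picture shows the closed fingers at about (468,245), behind the bar's iris-side end, with the iris clear below. I'll lower to a TCP height of 91 mm.

>>> arm_command([
  {"slide": [0.003, -0.01, 0], "rot": [0, 0, 0], "grip": 0},
  {"slide": [0, 0, -0.02], "rot": [0, 0, 0], "grip": 0},
  {"slide": [0, 0, -0.02], "rot": [0, 0, 0], "grip": 0},
  {"slide": [0, 0, -0.012], "rot": [0, 0, 0], "grip": 0},
  {"slide": [0, 0, 0], "rot": [0, 0, 0], "grip": 0},
  {"slide": [0.0015, -0.01, 0], "rot": [0, 0, 0], "grip": 0},
  {"slide": [0, 0, 0], "rot": [0, 0, 0], "grip": 0},
  {"slide": [0, 0, 0], "rot": [0, 0, 0], "grip": 0},
])

```text
time: 4.0
ee_pos: [0.4953, 0.1942, 0.0911]
eef_rot: [-0.077, 0.997, 0.0, 0.0]
ft_force: [-0.5, -0.2, 0.2]
width: 0.0008
grip_force: 0.0
```

>>> arm_command([
  {"slide": [0.0011, -0.007, 0], "rot": [0, 0, 0], "grip": 0},
  {"slide": [0.0011, -0.007, 0], "rot": [0, 0, 0], "grip": 0},
  {"slide": [0.0011, -0.007, 0], "rot": [0, 0, 0], "grip": 0},
  {"slide": [0.0011, -0.007, 0], "rot": [0, 0, 0], "grip": 0},
  {"slide": [0.0011, -0.007, 0], "rot": [0, 0, 0], "grip": 0},
  {"slide": [0.0011, -0.007, 0], "rot": [0, 0, 0], "grip": 0},
  {"slide": [0.0011, -0.007, 0], "rot": [0, 0, 0], "grip": 0},
  {"slide": [0, 0, 0], "rot": [0, 0, 0], "grip": 0},
])

```text
time: 5.0
ee_pos: [0.5029, 0.1443, 0.0906]
eef_rot: [-0.077, 0.997, -0.0, 0.0]
ft_force: [0.5, -0.3, 0.0]
width: 0.0007
grip_force: 0.0
```

Run:
```python
from h import *
s=eyes.camera('scene');p=eyes.camera('top')
a=cv2.resize(s['pixels'][140:320,200:420],None,fx=2,fy=2,interpolation=cv2.INTER_CUBIC)
b=cv2.resize(p['pixels'][120:240,255:445],None,fx=1.8,fy=1.8,interpolation=cv2.INTER_CUBIC)
b=cv2.copyMakeBorder(b,0,a.shape[0]-b.shape[0],0,0,0)
cv2.imwrite('pics/c5.png',np.hstack([a,b])[:,:,::-1])
st=sensors.read_state();print(st['ee_pos'],st['ft_force'])
```

```text
[0.50280378 0.14508945 0.0906004 ] [ 0.03043601  0.05989454 -0.00172255]
```

View pics/c5.png

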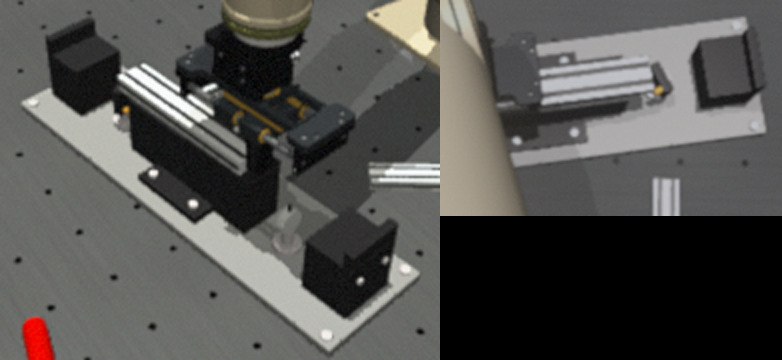

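The bar is sliding towards the mirror side: its leading end, at about (372,160) in the top view, is now over the mirror and still level. Continue.

>>> arm_command([
  {"slide": [0.0011, -0.007, 0], "rot": [0, 0, 0], "grip": 0},
  {"slide": [0.0011, -0.007, 0], "rot": [0, 0, 0], "grip": 0},
  {"slide": [0.0011, -0.007, 0], "rot": [0, 0, 0], "grip": 0},
  {"slide": [0.0011, -0.007, 0], "rot": [0, 0, 0], "grip": 0},
  {"slide": [0.0011, -0.007, 0], "rot": [0, 0, 0], "grip": 0},
  {"slide": [0.0011, -0.007, 0], "rot": [0, 0, 0], "grip": 0},
  {"slide": [0.0011, -0.007, 0], "rot": [0, 0, 0], "grip": 0},
  {"slide": [0, 0, 0], "rot": [0, 0, 0], "grip": 0},
])

```text
time: 6.1
ee_pos: [0.5106, 0.0953, 0.0906]
eef_rot: [-0.077, 0.997, -0.0, 0.0]
ft_force: [-0.1, 0.3, -0.2]
width: 0.0001
grip_force: 0.0
```

Run:
```python
from h import *
s=eyes.camera('scene');p=eyes.camera('top')
a=cv2.resize(s['pixels'][140:320,200:420],None,fx=2,fy=2,interpolation=cv2.INTER_CUBIC)
b=cv2.resize(p['pixels'][120:240,255:445],None,fx=1.8,fy=1.8,interpolation=cv2.INTER_CUBIC)
b=cv2.copyMakeBorder(b,0,a.shape[0]-b.shape[0],0,0,0)
cv2.imwrite('pics/c6.png',np.hstack([a,b])[:,:,::-1])
st=sensors.read_state();print(st['ee_pos'],st['ft_force'])
```

```text
[0.51048941 0.09606201 0.09056795] [-0.19290866  0.40476157 -0.04170884]
```

View pics/c6.png

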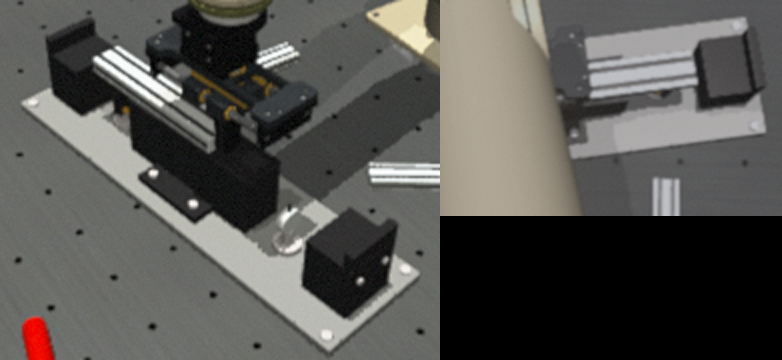

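The bar's leading end is now at the riser's landing edge, at about (695,70) in the top crop, still level and with no force. I'll push more gently onto the landing.

>>> arm_command([
  {"slide": [0.0006, -0.004, 0], "rot": [0, 0, 0], "grip": 0},
  {"slide": [0.0006, -0.004, 0], "rot": [0, 0, 0], "grip": 0},
  {"slide": [0.0006, -0.004, 0], "rot": [0, 0, 0], "grip": 0},
  {"slide": [0.0006, -0.004, 0], "rot": [0, 0, 0], "grip": 0},
  {"slide": [0.0006, -0.004, 0], "rot": [0, 0, 0], "grip": 0},
  {"slide": [0.0006, -0.004, 0], "rot": [0, 0, 0], "grip": 0},
  {"slide": [0.0006, -0.004, 0], "rot": [0, 0, 0], "grip": 0},
  {"slide": [0.0006, -0.004, 0], "rot": [0, 0, 0], "grip": 0},
])

```text
time: 7.2
ee_pos: [0.5153, 0.0639, 0.0906]
eef_rot: [-0.077, 0.997, 0.0, 0.0]
ft_force: [0.9, 1.5, -0.4]
width: 0.0003
grip_force: 0.7
```

>>> arm_command([
  {"slide": [0.0003, -0.002, 0], "rot": [0, 0, 0], "grip": 0},
  {"slide": [0.0003, -0.002, 0], "rot": [0, 0, 0], "grip": 0},
  {"slide": [0.0003, -0.002, 0], "rot": [0, 0, 0], "grip": 0},
  {"slide": [0.0003, -0.002, 0], "rot": [0, 0, 0], "grip": 0},
  {"slide": [0, 0, 0], "rot": [0, 0, 0], "grip": 0},
  {"slide": [0, 0, 0], "rot": [0, 0, 0], "grip": 0},
  {"slide": [0, 0, 0], "rot": [0, 0, 0], "grip": 0},
  {"slide": [0, 0, 0], "rot": [0, 0, 0], "grip": 0},
])

```text
time: 8.2
ee_pos: [0.5164, 0.0561, 0.0905]
eef_rot: [-0.077, 0.997, 0.0, -0.0]
ft_force: [0.6, 0.1, -0.1]
width: 0.0002
grip_force: 0.0
```

Run:
```python
from h import *
s=eyes.camera('scene');p=eyes.camera('top')
a=cv2.resize(s['pixels'][150:260,210:320],None,fx=3.6,fy=3.6,interpolation=cv2.INTER_CUBIC)
b=cv2.resize(p['pixels'][125:225,335:445],None,fx=3.6,fy=3.6,interpolation=cv2.INTER_CUBIC)
b=cv2.copyMakeBorder(b,0,a.shape[0]-b.shape[0],0,0,0)
cv2.imwrite('pics/c7.png',np.hstack([a,b])[:,:,::-1])
st=sensors.read_state();print(st['ee_pos'],st['ft_force'])
```

```text
[0.51644425 0.0561552  0.09056097] [0.41671701 0.01563719 0.0453155 ]
```

View pics/c7.png

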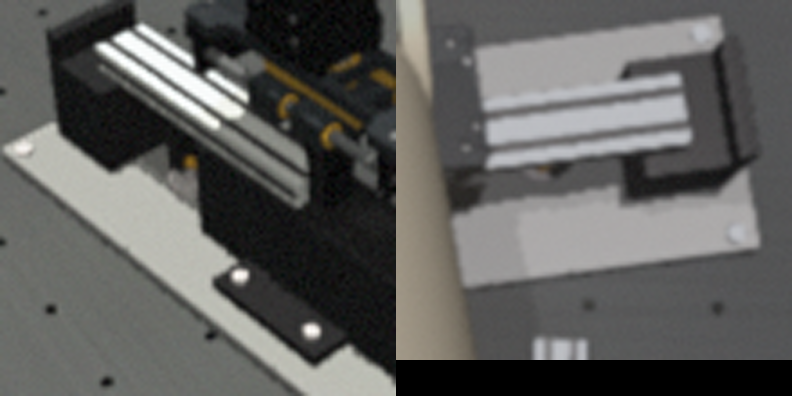

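The leading end now rests on the landing at about (687,110) in the right crop, with the stop wall starting at about (725,100). That leaves roughly 10 mm. I'll creep forward and watch the force.

>>> arm_command([
  {"slide": [0.0001, -0.0007, 0], "rot": [0, 0, 0], "grip": 0},
  {"slide": [0.0001, -0.0007, 0], "rot": [0, 0, 0], "grip": 0},
  {"slide": [0.0001, -0.0007, 0], "rot": [0, 0, 0], "grip": 0},
  {"slide": [0.0001, -0.0007, 0], "rot": [0, 0, 0], "grip": 0},
  {"slide": [0.0001, -0.0007, 0], "rot": [0, 0, 0], "grip": 0},
  {"slide": [0.0001, -0.0007, 0], "rot": [0, 0, 0], "grip": 0},
  {"slide": [0.0001, -0.0007, 0], "rot": [0, 0, 0], "grip": 0},
  {"slide": [0.0001, -0.0007, 0], "rot": [0, 0, 0], "grip": 0},
])

```text
time: 9.3
ee_pos: [0.5173, 0.0505, 0.0906]
eef_rot: [-0.077, 0.997, 0.0, -0.0]
ft_force: [-0.7, 1.1, -1.5]
width: 0.0006
grip_force: 0.4
```

>>> arm_command([
  {"slide": [0.0001, -0.0005, 0], "rot": [0, 0, 0], "grip": 0},
  {"slide": [0.0001, -0.0005, 0], "rot": [0, 0, 0], "grip": 0},
  {"slide": [0.0001, -0.0005, 0], "rot": [0, 0, 0], "grip": 0},
  {"slide": [0.0001, -0.0005, 0], "rot": [0, 0, 0], "grip": 0},
  {"slide": [0.0001, -0.0005, 0], "rot": [0, 0, 0], "grip": 0},
  {"slide": [0.0001, -0.0005, 0], "rot": [0, 0, 0], "grip": 0},
  {"slide": [0, -0.0005, 0], "rot": [0, 0, 0], "grip": 0},
  {"slide": [0, -0.0005, 0], "rot": [0, 0, 0], "grip": 0},
])

```text
time: 10.3
ee_pos: [0.5179, 0.0465, 0.0906]
eef_rot: [-0.077, 0.997, 0.0, -0.0]
ft_force: [-0.5, 0.7, -0.2]
width: 0.0008
grip_force: 0.4
```

>>> arm_command([
  {"slide": [0.0001, -0.0005, 0], "rot": [0, 0, 0], "grip": 0},
  {"slide": [0.0001, -0.0005, 0], "rot": [0, 0, 0], "grip": 0},
  {"slide": [0.0001, -0.0005, 0], "rot": [0, 0, 0], "grip": 0},
  {"slide": [0.0001, -0.0005, 0], "rot": [0, 0, 0], "grip": 0},
  {"slide": [0.0001, -0.0005, 0], "rot": [0, 0, 0], "grip": 0},
  {"slide": [0.0001, -0.0005, 0], "rot": [0, 0, 0], "grip": 0},
  {"slide": [0, -0.0005, 0], "rot": [0, 0, 0], "grip": 0},
  {"slide": [0, -0.0005, 0], "rot": [0, 0, 0], "grip": 0},
])

```text
time: 11.3
ee_pos: [0.5185, 0.0425, 0.0906]
eef_rot: [-0.077, 0.997, 0.0, 0.0]
ft_force: [1.3, 1.1, -1.2]
width: 0.0007
grip_force: 0.4
```

>>> arm_command([
  {"slide": [0.0001, -0.0005, 0], "rot": [0, 0, 0], "grip": 0},
  {"slide": [0.0001, -0.0005, 0], "rot": [0, 0, 0], "grip": 0},
  {"slide": [0.0001, -0.0005, 0], "rot": [0, 0, 0], "grip": 0},
  {"slide": [0.0001, -0.0005, 0], "rot": [0, 0, 0], "grip": 0},
  {"slide": [0.0001, -0.0005, 0], "rot": [0, 0, 0], "grip": 0},
  {"slide": [0.0001, -0.0005, 0], "rot": [0, 0, 0], "grip": 0},
  {"slide": [0, -0.0005, 0], "rot": [0, 0, 0], "grip": 0},
  {"slide": [0, -0.0005, 0], "rot": [0, 0, 0], "grip": 0},
])

```text
time: 12.3
ee_pos: [0.5191, 0.0386, 0.0906]
eef_rot: [-0.077, 0.997, 0.0, -0.0]
ft_force: [-0.5, 0.1, -1.3]
width: 0.0001
grip_force: 0.4
```

```bash
cat > prof.py <<'E'
from h import *
p=eyes.camera('top');g=cv2.cvtColor(p['pixels'],cv2.COLOR_RGB2GRAY)
c,n=np.cos(.1548),np.sin(.1548)
for lx in(0,.0125,-.0125):
    o=[]
    for y in np.arange(-.205,-.262,-.002):
        u,v=proj(p,[.5179+c*lx-n*y,.0546+n*lx+c*y,.105]);o.append(int(cv2.getRectSubPix(g,(1,1),(float(u),float(v)))[0,0]))
    print(lx,o)
for x in ('mirror','iris','bar'):
    for d in eyes.look_for(x,p)[:3]: print(x,np.round(d['bbox']),round(d['conf'],2))
E
python3 prof.py
```

```text
0 [189, 189, 188, 189, 189, 189, 189, 189, 189, 189, 189, 189, 190, 189, 183, 153, 91, 37, 25, 45, 64, 72, 69, 69, 70, 75, 82, 85, 85]
0.0125 [143, 141, 143, 146, 149, 154, 158, 157, 152, 149, 151, 152, 152, 151, 144, 116, 70, 37, 29, 48, 66, 73, 71, 69, 69, 75, 82, 85, 86]
-0.0125 [135, 131, 129, 125, 120, 117, 120, 129, 131, 128, 124, 122, 121, 122, 123, 111, 73, 37, 26, 43, 64, 71, 73, 69, 68, 76, 82, 85, 86]
mirror [370. 174. 379. 179.] 0.47
iris [239. 173. 253. 189.] 0.49
bar [370. 221. 392. 296.] 0.91
bar [371. 148. 424. 174.] 0.89
bar [211. 248. 267. 320.] 0.64
```

The bar end is at about −236.5 mm and the stop's edge at about −242 mm, so a few millimetres remain.

>>> arm_command([
  {"slide": [0.0001, -0.0005, 0], "rot": [0, 0, 0], "grip": 0},
  {"slide": [0.0001, -0.0005, 0], "rot": [0, 0, 0], "grip": 0},
  {"slide": [0.0001, -0.0005, 0], "rot": [0, 0, 0], "grip": 0},
  {"slide": [0.0001, -0.0005, 0], "rot": [0, 0, 0], "grip": 0},
  {"slide": [0.0001, -0.0005, 0], "rot": [0, 0, 0], "grip": 0},
  {"slide": [0.0001, -0.0005, 0], "rot": [0, 0, 0], "grip": 0},
  {"slide": [0, -0.0005, 0], "rot": [0, 0, 0], "grip": 0},
  {"slide": [0, -0.0005, 0], "rot": [0, 0, 0], "grip": 0},
])

```text
time: 13.5
ee_pos: [0.5196, 0.0345, 0.0906]
eef_rot: [-0.077, 0.997, 0.0, -0.0]
ft_force: [-0.9, 1.3, -0.3]
width: 0.0003
grip_force: 0.4
```

>>> arm_command([
  {"slide": [0.0001, -0.0003, 0], "rot": [0, 0, 0], "grip": 0},
  {"slide": [0.0001, -0.0003, 0], "rot": [0, 0, 0], "grip": 0},
  {"slide": [0, -0.0003, 0], "rot": [0, 0, 0], "grip": 0},
  {"slide": [0.0001, -0.0003, 0], "rot": [0, 0, 0], "grip": 0},
  {"slide": [0, -0.0003, 0], "rot": [0, 0, 0], "grip": 0},
  {"slide": [0.0001, -0.0003, 0], "rot": [0, 0, 0], "grip": 0},
  {"slide": [0, -0.0003, 0], "rot": [0, 0, 0], "grip": 0},
  {"slide": [0, -0.0003, 0], "rot": [0, 0, 0], "grip": 0},
])

```text
time: 14.5
ee_pos: [0.5201, 0.0321, 0.0906]
eef_rot: [-0.077, 0.997, 0.0, 0.0]
ft_force: [-0.2, 1.7, -0.6]
width: 0.0002
grip_force: 0.4
```

```bash
python3 prof.py
```

```text
0 [189, 189, 189, 189, 189, 189, 189, 189, 188, 189, 189, 189, 190, 189, 189, 189, 190, 184, 157, 94, 63, 71, 69, 70, 70, 75, 81, 86, 85]
0.0125 [142, 140, 144, 147, 151, 155, 159, 158, 152, 150, 152, 152, 152, 156, 160, 160, 156, 148, 126, 79, 66, 71, 70, 69, 68, 74, 81, 86, 86]
-0.0125 [133, 129, 127, 124, 120, 117, 119, 128, 131, 129, 125, 123, 120, 120, 122, 128, 132, 128, 110, 69, 61, 70, 71, 70, 70, 77, 83, 86, 85]
mirror [368. 172. 382. 178.] 0.62
iris [238. 172. 252. 188.] 0.56
bar [373. 145. 430. 172.] 0.69
bar [186. 130. 434. 226.] 0.66
bar [372. 219. 389. 295.] 0.57
```

>>> arm_command([
  {"slide": [0.0001, -0.0003, 0], "rot": [0, 0, 0], "grip": 0},
  {"slide": [0, -0.0003, 0], "rot": [0, 0, 0], "grip": 0},
  {"slide": [0.0001, -0.0003, 0], "rot": [0, 0, 0], "grip": 0},
  {"slide": [0, -0.0003, 0], "rot": [0, 0, 0], "grip": 0},
  {"slide": [0, 0, 0], "rot": [0, 0, 0], "grip": 0},
  {"slide": [0, 0, 0], "rot": [0, 0, 0], "grip": 0},
  {"slide": [0, 0, 0], "rot": [0, 0, 0], "grip": 0},
  {"slide": [0, 0, 0], "rot": [0, 0, 0], "grip": 0},
])

```text
time: 15.7
ee_pos: [0.5203, 0.0309, 0.0906]
eef_rot: [-0.077, 0.997, 0.0, 0.0]
ft_force: [-0.7, 0.7, -0.2]
width: 0.0009
grip_force: 0.2
```

>>> arm_command([
  {"slide": [0.0001, -0.0003, 0], "rot": [0, 0, 0], "grip": 0},
  {"slide": [0, -0.0003, 0], "rot": [0, 0, 0], "grip": 0},
  {"slide": [0.0001, -0.0003, 0], "rot": [0, 0, 0], "grip": 0},
  {"slide": [0, -0.0003, 0], "rot": [0, 0, 0], "grip": 0},
  {"slide": [0, 0, 0], "rot": [0, 0, 0], "grip": 0},
  {"slide": [0, 0, 0], "rot": [0, 0, 0], "grip": 0},
  {"slide": [0, 0, 0], "rot": [0, 0, 0], "grip": 0},
  {"slide": [0, 0, 0], "rot": [0, 0, 0], "grip": 0},
])

```text
time: 16.7
ee_pos: [0.5204, 0.0305, 0.0906]
eef_rot: [-0.078, 0.997, 0.0, -0.0]
ft_force: [-1.1, 4.7, -1.1]
width: 0.0006
grip_force: 2.6
```

The force rose to 4.7 N and the motion stalled, so the bar has reached the stop. One slightly firmer push will confirm it.

>>> arm_command([
  {"slide": [0, -0.0004, 0], "rot": [0, 0, 0], "grip": 0},
  {"slide": [0, -0.0004, 0], "rot": [0, 0, 0], "grip": 0},
  {"slide": [0, 0, 0], "rot": [0, 0, 0], "grip": 0},
  {"slide": [0, 0, 0], "rot": [0, 0, 0], "grip": 0},
  {"slide": [0, 0, 0], "rot": [0, 0, 0], "grip": 0},
  {"slide": [0, 0, 0], "rot": [0, 0, 0], "grip": 0},
  {"slide": [0, 0, 0], "rot": [0, 0, 0], "grip": 0},
  {"slide": [0, 0, 0], "rot": [0, 0, 0], "grip": 0},
])

```text
time: 17.7
ee_pos: [0.5203, 0.0304, 0.0906]
eef_rot: [-0.078, 0.997, 0.001, -0.0]
ft_force: [-1.2, 7.6, 0.2]
width: 0.0007
grip_force: 3.8
```

It is firm against the stop. I'll back off along the channel, then go up and away.

>>> arm_command([
  {"slide": [-0.0005, 0.003, 0], "rot": [0, 0, 0], "grip": 0},
  {"slide": [-0.001, 0.007, 0], "rot": [0, 0, 0], "grip": 0},
  {"slide": [-0.0015, 0.01, 0], "rot": [0, 0, 0], "grip": 0},
  {"slide": [0, 0, 0.03], "rot": [0, 0, 0], "grip": 0},
  {"slide": [0, 0, 0.04], "rot": [0, 0, 0], "grip": 0},
  {"slide": [0, 0, 0.05], "rot": [0, 0, 0], "grip": 0},
  {"slide": [-0.01, 0.05, 0], "rot": [0, 0, 0], "grip": 0},
  {"slide": [-0.01, 0.05, 0], "rot": [0, 0, 0], "grip": 0},
])

```text
time: 18.7
ee_pos: [0.4974, 0.1504, 0.2114]
eef_rot: [-0.077, 0.997, 0.0, 0.001]
ft_force: [1.7, 0.7, -1.1]
width: 0.0005
grip_force: 0.0
```

>>> arm_command([
  {"slide": [-0.01, 0.05, 0], "rot": [0, 0, 0], "grip": 0},
  {"slide": [-0.01, 0.05, 0], "rot": [0, 0, 0], "grip": 0},
  {"slide": [-0.01, 0.05, 0], "rot": [0, 0, 0], "grip": 0},
  {"slide": [-0.02, 0.05, 0], "rot": [0, 0, 0], "grip": 0},
  {"slide": [0, 0, 0], "rot": [0, 0, 0], "grip": 0},
  {"slide": [0, 0, 0], "rot": [0, 0, 0], "grip": 0},
  {"slide": [0, 0, 0], "rot": [0, 0, 0], "grip": 0},
  {"slide": [0, 0, 0], "rot": [0, 0, 0], "grip": 0},
])

```text
time: 19.7
ee_pos: [0.4481, 0.348, 0.2107]
eef_rot: [-0.076, 0.997, 0.0, 0.0]
ft_force: [0.0, -0.2, -0.2]
width: 0.0005
grip_force: 0.0
```

```bash
python3 prof.py
python3 - <<'E'
from h import *
s=eyes.camera('scene');p=eyes.camera('top')
a=cv2.resize(s['pixels'][145:315,205:415],None,fx=1.85,fy=1.85,interpolation=cv2.INTER_CUBIC)
b=cv2.resize(p['pixels'][115:235,230:445],None,fx=1.85,fy=1.85,interpolation=cv2.INTER_CUBIC)
b=cv2.copyMakeBorder(b,0,a.shape[0]-b.shape[0],0,0,0)
cv2.imwrite('pics/c8.png',np.hstack([a,b])[:,:,::-1])
E
```

```text
0 [209, 209, 209, 209, 209, 209, 209, 208, 209, 210, 210, 209, 209, 210, 209, 210, 210, 208, 194, 152, 98, 83, 83, 82, 82, 87, 96, 99, 99]
0.0125 [164, 162, 162, 166, 170, 174, 177, 176, 171, 169, 171, 172, 171, 175, 179, 181, 175, 168, 155, 118, 87, 85, 83, 82, 80, 85, 95, 99, 100]
-0.0125 [151, 147, 144, 143, 139, 135, 138, 147, 150, 147, 143, 140, 138, 138, 139, 146, 148, 147, 146, 131, 94, 82, 84, 81, 82, 89, 97, 99, 100]
mirror [369. 170. 380. 175.] 0.57
iris [237. 170. 256. 188.] 0.51
bar [327. 148. 427. 180.] 0.97
bar [369. 221. 390. 296.] 0.81
bar [209. 251. 263. 322.] 0.66
```

View pics/c8.png

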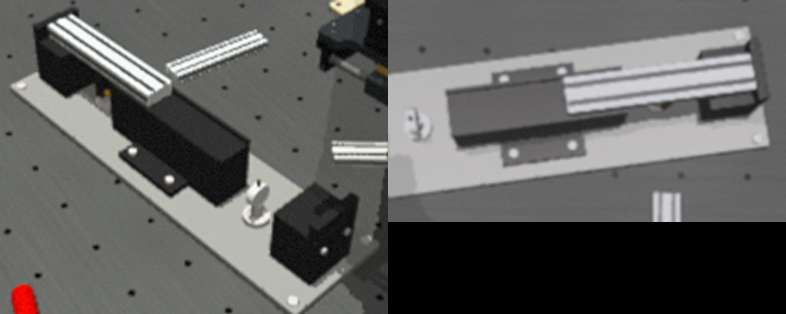

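The bar now lies flat across the channel end and the landing, with its end against the stop at about (755,70) in the right crop. The mirror is under it and the iris at about (415,122) is unmoved.

```bash
python3 -c "
from bench import order
print(order.close_job())"
```

```text
the job is handed in; nothing more can be done
None
```

The bar was slid along its channel to bridge the mirror's gap and lies flat on the channel and riser with its end against the stop; the mirror and iris show no sign of having moved, and the job is handed in.

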